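# Put the cake stamp away in the cupboard door

### The job

Pull the small cupboard's door open through its roller catch, stand the cake stamp that is out on the table upright in the empty pocket of the rack inside the door, then push the door shut until the catch snaps and it is fully home. Swing the door at an easy pace, never fling it, keep the other stamp in its pocket, and leave the cutter and the cup where they stand.

Things in the scene. Friction and masses are not known exactly. Their poses are not given: they have to be found in the camera images.
- door (a joint): hinge angle of the cupboard door, rad: 0 = fully shut and held by the catch (the start), grows as it opens, up to 1.9. The hinge line is vertical; seen from above the door opens clockwise, its free edge swinging out of the cupboard's front to the robot's left. Away from the catch the door turns easily (0.4 N at the handle) and stays where it is left.
- catch (a point): head of the door's striker, 24 mm behind the inner face, 240 mm from the hinge. It snaps between two sprung rollers inside the cupboard: about 12 N at the handle pulls the door out of the catch, and the same pushes it in. The head meets the rollers at about 0.07 rad; below about 0.025 rad the catch draws the door shut by itself.
- door_hinge (a point): point on the hinge line, 121 mm above the table; turns with the door. Door axes: x from the outer to the inner face (into the cupboard when shut), y along the door from its free edge to the hinge, z up. The hinge line lies in the plane of the inner face (x = 0). White laminate door 278 mm wide (to y = -278), 16 mm thick (x = -16 to 0), 16 to 226 mm above the table.
- door_handle (a point): centre of the door's bar handle, door axes: a level round steel bar 10 mm in diameter, 110 mm long (along y), a leg to the door at each end. Bar axis 206 mm above the table (20 mm below the door's upper edge, 34 mm below the cupboard's top), 40 mm off the outer face (35 mm clear behind it), 195 mm from the hinge.
- pocket_free (a point): centre of the floor of the empty pocket, door axes. Aluminium rack on the door's inner face, two pockets open at the top; this one is farther from the hinge. Inside 68 mm (x) by 70 mm (y), walls 4 mm, floor 122 mm above the table, rim 38 mm higher; 38 mm from the inner face, 158 mm from the hinge. Free of the cupboard from above once the door is open 1.2 rad or more.
- pocket_full (a point): centre of the floor of the rack's other pocket, alike, 74 mm nearer to the hinge; the second stamp stands in it
- stamp: the cake stamp to put away: turned white plastic, like a chess pawn, 88 mm high, about 0.13 kg, standing on the table. Origin at the centre of its underside, z up. Foot 56 mm in diameter, 19 mm high; collar 45 mm in diameter at 40 to 48 mm; at the top a straight round knob 37 mm in diameter, 63 to 84 mm above the underside, to grip from above.
- stamp_mate: the second stamp, the same, already standing in the rack's pocket nearer to the hinge; it rides with the door and stays there
- cupboard: bench-top cupboard of white laminate, fixed to the table on the robot's right, 280 mm wide, 210 mm deep (without the door), 240 mm high. Origin on the table, mid width, 100 mm behind the front plane; the front with the door faces its -x (front plane x = -100, back x = +110 mm); the hinge line is at x = -100, y = +138 mm in its axes.
- cutter: bystander: round steel cutter ring, 74 mm in diameter, 45 mm high, standing on the table; origin at the centre of its underside
- cup: bystander: black plastic cup, 74 mm in diameter at the rim, 78 mm high, standing on the table; origin at the centre of its underside
Mind the look-alikes: they are no part of the job. What is shaped like the stamp but purple is not meant.

How it is judged:
By the outcome, as a careful person would: the job done as asked, in the order asked, and still so for the second after the job is handed in, with the robot touching nothing.
It also fails if it takes over 64 s, if anything falls off the work surface, if the arm or the gripper's body presses on something with over 40 N, if the wrist force passes 120 N, or if a joint passes its speed limit or range.

### The arm

A 6-joint arm with a two-finger parallel gripper is mounted at the origin on the work surface. World frame = base frame: x ahead of the robot, y to its left, z up, the work surface at z = 0. Lengths are in mm, angles in rad, forces in N, time in s.
With the tool pointing down it reaches from about 350 to 975 mm from the base axis. Payload 7.1 kg.
Tool frame: the origin (TCP) lies at the centre of the arm's flange, where the gripper is bolted on; the fingertips stand 182 mm ahead of it and the grasp point (between the pads) lies 163 mm ahead of it; x points along the fingers, y is the direction in which the jaws open and shut, and the axes are right-handed (so a half turn about x gives the same grasp; the last joint's range is limited). The gripper opens to 88 mm and grips with 3 to 60 N. Pads are 20 mm wide; open, the fingers measure 115 mm over their backs; the gripper's body (75 mm by 178 mm) begins 61 mm behind the grasp point.
Start: joints at [1.12, 0.423, 1.63, -0, 1.089, -0.019], TCP at [261.534, 567.632, 404.675] pointing down, gripper open.
Joint ranges: [-3, 3], [-0.9, 2.11], [0.09, 2.58], [-1.31, 4.45], [0.11, 2.69], [-2.54, 2.54]. Speed limits (rad/s): [2.39, 2.39, 3.01, 3.14, 3.14, 3.14].

### API

Orientations are given as a rotation vector (axis times angle).
In Python, from workcell import readout, viewer, workorder, models gives the robot as it stands. The module is installed in compiled form; this text tells all that it offers.
- The arm moves only by the tool apply_moves, never from a script. Its argument "commands" is a list that holds one entry, the list of rows, each a list of 4 numbers: the shift along the world's x, y, z in m, then the turn about the world's z in rad. A call has 1 to 8 rows; each row is the pose to reach, as a shift and turn from the pose commanded when the call began; what a row does not reach only later rows make up. A row lasts 1/8 s, in which the tool goes at most 62.5 mm and 10.7 degrees, less where a joint would pass 70% of its speed; a pose out of reach is approached as far as the arm can. A call with a gripper value outside its range is refused whole. "gripper" is the finger opening in m, from 0 to 0.0878, set as the call begins (left out, the last holds). The fingers move at their own pace and stop on an object; the grip force is fixed at half the most. Time passes only in rows, so rows that repeat a pose let the fingers close. It gives the time, the measured TCP pose, the force and the opening at its end, in the units of the state.
- readout.get_obs(): the state, without advancing time (a new reading comes with each control period).
- viewer.get_image(name): name is "side" or "top" or "wrist"; returns a dict with "color" (400x640x3 uint8, red, green, blue), "vertical_fov" (degrees; the focal length in pixels is half the picture's height over the tangent of half this angle, whatever the lens; pixels are square), "cx", "cy" (the principal point, pixels), "rvec" (rotation vector, rad) and "tvec" (3), from world to camera coordinates, as OpenCV has them. Camera axes: x right, y down, z forward; pixel columns grow to the right and rows downward; lengths in mm; the calibration is good to about 2 mm. A picture is of the moment at which its call begins. There is no depth.
- workorder.close_job(): hands the job in, once; it reports no verdict.
Trained networks look in the newest picture that a camera, given by its name, has taken for a name from the list of things; names that differ only in an ending like _2 or _b are one class to them, and where a whole thing is asked for, a point or a joint stands for the part that bears it (a point fixed in the world has none). Each returns a list of dicts, best first, with "conf" (0 to 1); they miss things now and then, are a little off and sometimes report something else, mostly with a low value. They report only what shows in the picture. A call takes as long as a camera call. They do not tell look-alikes from the thing itself.
- models.search_frame(camera, label): "position" ([x, y, z] in mm, in world coordinates, good to about 4 mm: the middle of the surface that is visible of it).
- models.place_of(camera, label): "position" ([x, y, z] in mm, in world coordinates, good to about 4 mm: a listed point, or the origin of a listed thing).
The state is a dict: "t": time; "qpos": joint angles; "qvel": joint speeds; "joint_torque": joint torques, N m; "ee_pos": TCP position; "orientation": TCP orientation; "ft_force": force on the tool from outside, world axes, zero at the start; "moment": the same for the moment, N m; "width": finger opening in mm.
Only numpy, scipy, OpenCV 4.12 (cv2) and the standard library are available. Lean on these libraries where they do the work, as an engineer would, in place of code of your own. Each camera call takes 0.05 s, during which the arm holds its last target.

## Working session

There is one attempt and no reset: what is moved stays moved. The work goes in short steps, Python scripts to look and compute and a tool call to move; the robot and the scene stay as the last step left them, time stands still between calls to the robot, and variables do not carry over. Pictures are saved under pics/ and viewed, and the job is handed in when it is done.

Besides the shell and the picture viewer there is one more tool, called after "Request:" as name([rows], argument=value, ...), one row to a line, values as JSON. apply_moves: Moves the arm, as the interface text tells. Its arguments: {"type":"object","properties":{"commands":{"type":"array","items":{"type":"array","items":{"type":"array","items":{"type":"number"}}}},"gripper":{"type":"number"}},"required":["commands"]}

```bash
mkdir -p pics; cat > h.py <<'E'
from workcell import readout, viewer, workorder, models
import numpy as np, cv2
from scipy.spatial.transform import Rotation as R
def snap(n,f):
    d=viewer.get_image(n); cv2.imwrite('pics/'+f,d['color'][:,:,::-1]); return d
def K(d):
    f=200/np.tan(np.radians(d['vertical_fov'])/2); return np.array([[f,0,d['cx']],[0,f,d['cy']],[0,0,1]])
def proj(d,p):
    return cv2.projectPoints(np.array(p,float).reshape(-1,1,3),np.array(d['rvec'],float),np.array(d['tvec'],float),K(d),None)[0].reshape(-1,2)
def ray(d,uv):
    Rm=R.from_rotvec(d['rvec']).as_matrix(); c=-Rm.T@np.array(d['tvec']).ravel()
    v=Rm.T@np.linalg.inv(K(d))@np.array([uv[0],uv[1],1.]); return c,v/np.linalg.norm(v)
def atz(d,uv,z):
    c,v=ray(d,uv); return c+v*(z-c[2])/v[2]
def tri(l):
    A=np.zeros((3,3));b=np.zeros(3)
    for d,uv in l:
        c,v=ray(d,uv);P=np.eye(3)-np.outer(v,v);A+=P;b+=P@c
    return np.linalg.solve(A,b)
E
python3 - <<'E'
from h import *
np.set_printoptions(precision=1,suppress=True)
o=readout.get_obs(); print(o)
for c in ['side','top','wrist']:
    d=snap(c,c+'0.png')
    Rm=R.from_rotvec(d['rvec']).as_matrix(); print(c,'cam',-Rm.T@np.array(d['tvec']).ravel(),d['vertical_fov'])
    for l in ['door_hinge','door_handle','pocket_free','stamp','stamp_mate','cupboard','cutter','cup']:
        r=models.place_of(c,l)
        print(l,[(np.round(q['position'],0).tolist(),round(q['conf'],2)) for q in r[:4]])
E
```

```text
{'t': 0.0, 'qpos': array([ 1.1,  0.4,  1.6,  0. ,  1.1, -0. ]), 'qvel': array([-0.,  0., -0., -0., -0.,  0.]), 'joint_torque': array([  0. , -54.5, -27.4,   0.1,   0. ,  -0. ]), 'ee_pos': array([261.4, 567.4, 403.9]), 'orientation': array([ 0.3,  1.5, -0.3]), 'ft_force': array([ 0.8, -0.7,  0. ]), 'moment': array([ 0., -0., -0.]), 'width': 87.82684475325442}
side cam [-186.4 -353.3  993.1] 46.13231863025193
door_hinge [([652.0, -170.0, 120.0], 0.94), ([446.0, -176.0, 204.0], 0.37)]
door_handle [([444.0, -178.0, 203.0], 0.55)]
pocket_free []
stamp [([496.0, 384.0, 3.0], 0.81), ([395.0, 376.0, -0.0], 0.81), ([370.0, 274.0, 2.0], 0.77), ([612.0, 355.0, -1.0], 0.73)]
stamp_mate []
cupboard []
cutter [([476.0, 197.0, -6.0], 0.71)]
cup [([628.0, 220.0, 1.0], 0.89)]
top cam [ 381.7   41.  1182.6] 52.33285929638403
door_hinge [([652.0, -170.0, 124.0], 0.81), ([511.0, -252.0, 126.0], 0.45)]
door_handle [([448.0, -176.0, 202.0], 0.6)]
pocket_free [([513.0, -250.0, 125.0], 0.72)]
stamp [([614.0, 356.0, -1.0], 0.8), ([502.0, 380.0, -0.0], 0.79), ([373.0, 270.0, 3.0], 0.65), ([396.0, 374.0, 4.0], 0.6)]
stamp_mate [([550.0, -308.0, 1.0], 0.72)]
cupboard [([547.0, -309.0, 3.0], 0.71)]
cutter []
cup [([632.0, 218.0, 2.0], 0.75), ([509.0, -250.0, 125.0], 0.4)]
wrist cam [192.3 598.1 383.3] 64.77482958112263
door_hinge []
door_handle []
pocket_free []
stamp [([500.0, 385.0, 1.0], 0.98), ([393.0, 378.0, 2.0], 0.82)]
stamp_mate []
cupboard []
cutter []
cup []
```

View pics/side0.png

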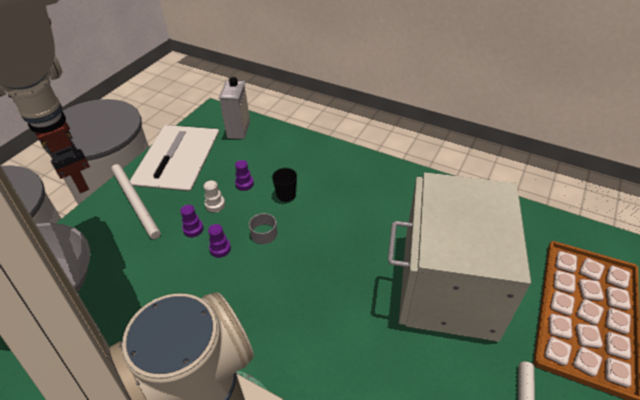

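View pics/top0.png

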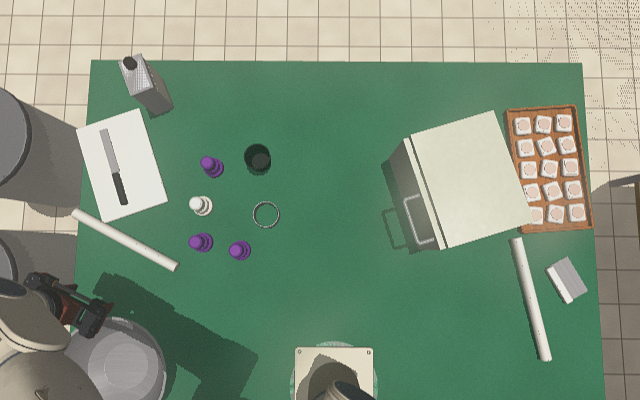

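View pics/wrist0.png

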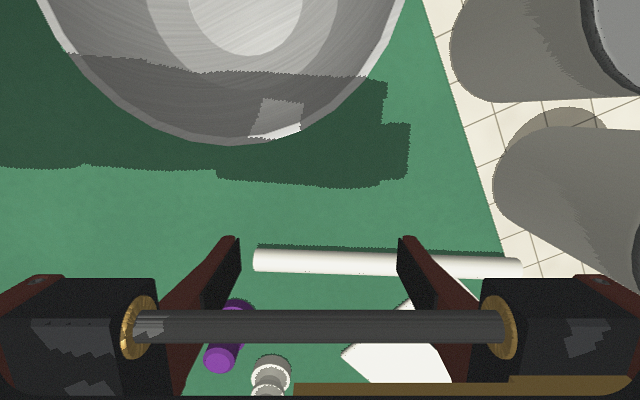

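The side view shows the one white stamp at (213,195), with three purple look-alikes around it. The cutter is at (263,229), the cup at (285,185), and the shut cupboard is on the right with its bar handle at (400,243). In the top view the stamp is at (200,205) and the handle at (418,220). Next I fit the cupboard's pose and measure the stamp.

```bash
python3 - <<'E'
import cv2,numpy as np
a=cv2.imread('pics/top0.png')[90:270,370:550]; b=cv2.imread('pics/side0.png')[160:350,360:550]
a=cv2.resize(a,(400,400),interpolation=cv2.INTER_CUBIC);b=cv2.resize(b,(400,400),interpolation=cv2.INTER_CUBIC)
cv2.imwrite('pics/crop1.png',np.hstack([a,b]))
E
python3 - <<'E'
from h import *
np.set_printoptions(precision=1,suppress=True)
o=readout.get_obs(); M=R.from_rotvec(o['orientation']).as_matrix(); print(M)
E
```

```text
[[-0.   0.4  0.9]
 [ 0.   0.9 -0.4]
 [-1.   0.  -0. ]]
```

View pics/crop1.png

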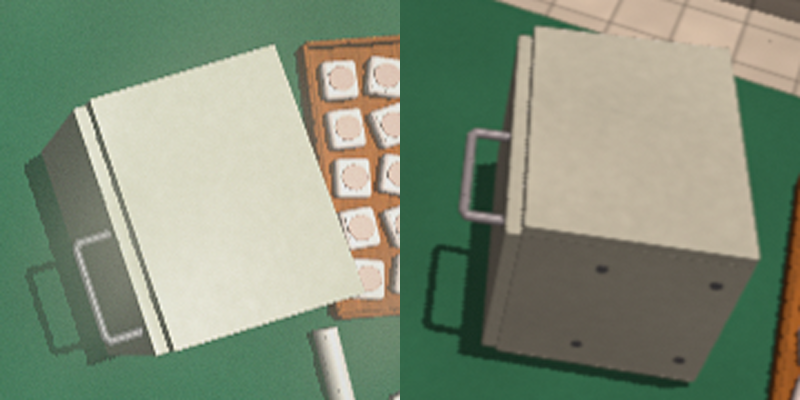

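```bash
cat > fit.py <<'E'
from h import *
from scipy.optimize import least_squares
np.set_printoptions(precision=2,suppress=True)
dt=viewer.get_image('top');ds=viewer.get_image('side')
def C(p,c,off):
    x,y,t=p; return np.array([x+np.cos(t)*c[0]-np.sin(t)*c[1],y+np.sin(t)*c[0]+np.cos(t)*c[1],c[2]])
pts=[(-100,140,240),(110,140,240),(110,-140,240),(-100,-140,240),(-156,138-140,206),(-156,138-250,206)]
T=np.array([(90,101),(275,45),(364,292),(172,352),(77,243),(105,341)])/2.2222+[370,90]
S=np.array([(135,27),(332,47),(358,258),(127,228),(72,133),(66,216)])/2.10526+[360,160]
def f(p):
    w=np.array([C(p,c,0) for c in pts]); return np.r_[(proj(dt,w)-T).ravel(),(proj(ds,w)-S).ravel()]
r=least_squares(f,[547,-309,-1.27],x_scale=[10,10,.1],loss='soft_l1'); p=r.x
print(p,f(p).reshape(-1,2)); 
print('hinge',C(p,(-100,138,121),0),'handle',C(p,(-156,-57,206),0))
print('tri handle ends',tri([(dt,T[4]),(ds,S[4])]),tri([(dt,T[5]),(ds,S[5])]),'corner',tri([(dt,T[3]),(ds,S[3])]))
for c in ['top','side','wrist']: print(c,[(q['position'],q['conf']) for q in models.search_frame(c,'stamp')])
E
python3 fit.py
```

```text
[ 546.91 -309.31   -1.27] [[ 0.01 -1.09]
 [ 0.48 -0.92]
 [ 1.58  0.18]
 [ 1.66 -0.27]
 [-0.75  0.39]
 [ 1.16  0.19]
 [-0.24 -0.5 ]
 [-1.2   0.62]
 [ 1.04  0.99]
 [-1.58 -0.9 ]
 [-0.33 -0.09]
 [-1.71 -0.22]]
hinge [ 648.6  -172.55  121.  ] handle [ 445.78 -177.56  206.  ]
tri handle ends [ 498.87 -162.32  205.94] [ 395.15 -194.53  202.59] corner [ 384.21 -256.28  235.34]
top [([498.8, 371.4, 52.8], 0.89), ([398.1, 363.5, 52.4], 0.75), ([372.7, 259.3, 53.2], 0.59), ([606.5, 347.3, 51.5], 0.54)]
side [([486.6, 372.0, 54.0], 0.91), ([384.9, 366.8, 48.9], 0.91), ([361.5, 262.5, 47.9], 0.83), ([601.2, 345.2, 46.6], 0.58)]
wrist [([487.1, 393.7, 24.5], 0.77), ([388.0, 386.4, 84.2], 0.55)]
```

```bash
python3 - <<'E'
import cv2,numpy as np
a=cv2.imread('pics/top0.png')[175:235,170:230]; b=cv2.imread('pics/side0.png')[165:225,183:243]
a=cv2.resize(a,(400,400),interpolation=cv2.INTER_CUBIC);b=cv2.resize(b,(400,400),interpolation=cv2.INTER_CUBIC)
cv2.imwrite('pics/crop2.png',np.hstack([a,b]))
E
```

```text
(no output)
```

View pics/crop2.png

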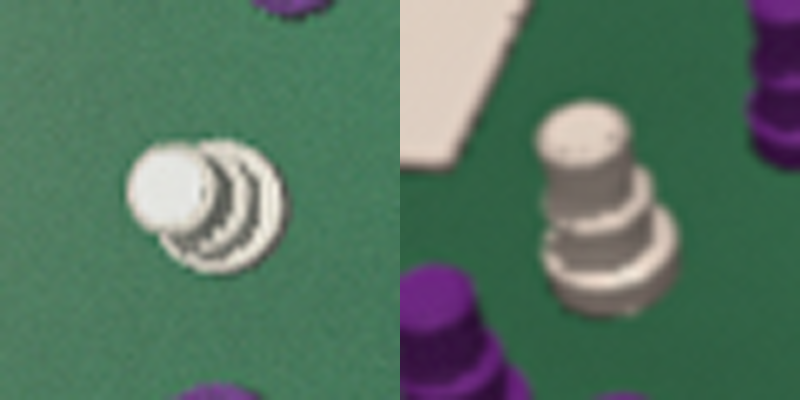

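```bash
python3 - <<'E'
from h import *
dt=viewer.get_image('top');ds=viewer.get_image('side')
print(tri([(dt,(195.65-.5+.5,203.2)),(ds,(210.75,184.95))]))
# foot base ellipse centre in top: (222,210)
print(atz(dt,(170+222/6.667,175+209/6.667),19))
M=R.from_rotvec(readout.get_obs()['orientation']).as_matrix(); print(np.arctan2(M[1,1],M[0,1]),readout.get_obs()['ee_pos'], readout.get_obs()['t'])
# handle approach
E
```

```text
[498.94746349 377.8159705   84.59056197]
[495.93049167 377.07997986  19.        ]
1.1389909220945391 [261.53711281 567.64599509 404.68454572] 1.7
```

Request:
apply_moves([
  [[0.014,-0.056,0.01,0.08],[0.028,-0.112,0.02,0.16],[0.042,-0.168,0.025,0.24],[0.056,-0.224,0.025,0.32],[0.07,-0.28,0.025,0.4],[0.084,-0.336,0.025,0.48],[0.098,-0.392,0.025,0.56],[0.112,-0.448,0.025,0.64]],
], gripper=0.03)

```text
t: 2.7
ee_pos: [373.6, 117.9, 430.1]
orientation: [-0.166, 1.563, 0.166]
ft_force: [0.7, 0.5, 0.0]
width: 29.8
```

Request:
apply_moves([
  [[0.014,-0.056,0,0.03],[0.028,-0.112,0,0.06],[0.042,-0.168,0,0.09],[0.056,-0.224,0,0.091],[0.068,-0.272,0,0.091],[0.072,-0.297,0,0.091],[0.072,-0.297,0,0.091],[0.072,-0.297,0,0.091]],
])

```text
t: 3.7
ee_pos: [445.2, -176.8, 429.6]
orientation: [-0.234, 1.558, 0.235]
ft_force: [0.1, 0.4, -0.0]
width: 29.8
```

```bash
python3 - <<'E'
from h import *
d=snap('wrist','w1.png'); o=readout.get_obs(); M=R.from_rotvec(o['orientation']).as_matrix(); print(np.arctan2(M[1,1],M[0,1]),o['ee_pos'],o['t'],o['qpos'],o['width'])
print(proj(d,[[498.9,-162.3,206],[395.1,-194.5,206],[446,-177.5,206]]))
for q in models.place_of('wrist','door_handle'): print(q)
E
```

```text
1.8706214483508201 [ 445.26023403 -176.52476249  429.60962277] 3.75 [-4.02341480e-01  1.74569316e-01  1.92014355e+00  2.13697536e-04
  1.04736231e+00 -2.27306985e+00] 29.998736163228777
[[317.95169434 299.97962296]
 [317.55767189 150.59774574]
 [319.45584747 229.58426202]]
{'position': [449.4, -172.7, 204.6], 'conf': 0.85}
```

View pics/w1.png

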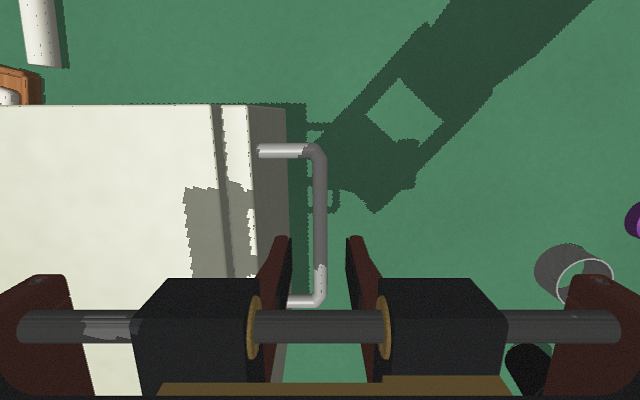

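The wrist view shows the bar at column 319, from row 150 to row 302. That is midway between the fingers and matches the projection. Now I lower the fingers over it and cage it.

Request:
apply_moves([
  [[0,0,-0.02,0],[0,0,-0.045,0],[0,0,-0.062,0],[0,0,-0.062,0]],
])

```text
t: 4.3
ee_pos: [445.1, -176.3, 366.8]
orientation: [-0.235, 1.56, 0.237]
ft_force: [0.2, -0.2, 0.3]
width: 30.1
```

Request:
apply_moves([
  [[0,0,0,0],[0,0,0,0],[0,0,0,0]],
], gripper=0.014)

```text
t: 4.68
ee_pos: [445.7, -177.4, 368.3]
orientation: [-0.235, 1.557, 0.234]
ft_force: [-0.5, 0.5, 0.0]
width: 14.0
```

```bash
python3 - <<'E'
import numpy as np
H=np.array([649.5,-172]); 
p0=np.array([445.3,-176.6]); r=p0-H
for dth in [.03,.06,.09,.12,.16,.2,.25,.3,.35,.4,.45,.5,.55,.6,.65,.7,.75,.8,.85,.9,.95,1.0,1.05,1.1,1.15,1.2,1.25,1.3,1.35,1.4]:
    c,s=np.cos(-dth),np.sin(-dth); q=H+np.array([c*r[0]-s*r[1],s*r[0]+c*r[1]]); print(dth,np.round((q-p0)/1000,4),np.round(q))
E
```

```text
0.03 [-0.      0.0061] [ 445. -170.]
0.06 [0.0001 0.0123] [ 445. -164.]
0.09 [0.0004 0.0184] [ 446. -158.]
0.12 [0.0009 0.0245] [ 446. -152.]
0.16 [0.0019 0.0326] [ 447. -144.]
0.2 [0.0032 0.0407] [ 448. -136.]
0.25 [0.0052 0.0507] [ 451. -126.]
0.3 [0.0078 0.0606] [ 453. -116.]
0.35 [0.0108 0.0703] [ 456. -106.]
0.4 [0.0143 0.0799] [460. -97.]
0.45 [0.0183 0.0893] [464. -87.]
0.5 [0.0228 0.0985] [468. -78.]
0.55 [0.0277 0.1074] [473. -69.]
0.6 [0.0331 0.1161] [478. -60.]
0.65 [0.0389 0.1245] [484. -52.]
0.7 [0.0451 0.1326] [490. -44.]
0.75 [0.0517 0.1404] [497. -36.]
0.8 [0.0586 0.1479] [504. -29.]
0.85 [0.066 0.155] [511. -22.]
0.9 [0.0737 0.1617] [519. -15.]
0.95 [0.0817 0.168 ] [527.  -9.]
1.0 [0.09   0.1739] [535.  -3.]
1.05 [0.0986 0.1794] [544.   3.]
1.1 [0.1075 0.1845] [553.   8.]
1.15 [0.1166 0.1891] [562.  13.]
1.2 [0.1259 0.1933] [571.  17.]
1.25 [0.1354 0.1969] [581.  20.]
1.3 [0.1451 0.2001] [590.  24.]
1.35 [0.155  0.2028] [600.  26.]
1.4 [0.165 0.205] [610.  28.]
```

Request:
apply_moves([
  [[0,0.003,0,-0.01],[0,0.006,0,-0.025],[0,0.0092,0,-0.04],[0,0.0123,0,-0.055],[0.0002,0.0154,0,-0.07],[0.0004,0.0184,0,-0.085],[0.0006,0.0215,0,-0.1],[0.0009,0.0245,0,-0.115]],
])

```text
t: 5.68
ee_pos: [446.4, -152.7, 367.6]
orientation: [-0.144, 1.566, 0.144]
ft_force: [0.7, -1.1, 0.0]
width: 14.0
```

Request:
apply_moves([
  [[0.001,0.0081,0,-0.045],[0.0023,0.0162,0,-0.085],[0.0043,0.0262,0,-0.135],[0.0069,0.0361,0,-0.185],[0.0099,0.0458,0,-0.235],[0.0134,0.0554,0,-0.285],[0.0174,0.0648,0,-0.335],[0.0219,0.074,0,-0.385]],
])

```text
t: 6.68
ee_pos: [468.3, -78.4, 367.6]
orientation: [0.159, 1.565, -0.159]
ft_force: [-0.4, -1.3, 0.6]
width: 13.9
```

Request:
apply_moves([
  [[0.0049,0.0089,0,-0.05],[0.0103,0.0176,0,-0.1],[0.0161,0.026,0,-0.15],[0.0223,0.0341,0,-0.2],[0.0289,0.0419,0,-0.25],[0.0358,0.0494,0,-0.3],[0.0432,0.0565,0,-0.35],[0.0509,0.0632,0,-0.4]],
])

```text
t: 7.68
ee_pos: [519.2, -15.3, 367.5]
orientation: [0.472, 1.519, -0.472]
ft_force: [0.1, -1.2, -0.4]
width: 14.0
```

```bash
python3 - <<'E'
from h import *
d=snap('top','t2.png'); o=readout.get_obs(); M=R.from_rotvec(o['orientation']).as_matrix(); print(np.arctan2(M[1,1],M[0,1]),o['ee_pos'],o['t'],o['qpos'],o['ft_force'])
E
```

```text
0.9661927093653556 [520.11362171 -14.7940601  367.64935306] 7.725 [-5.13939415e-02  3.20304452e-01  1.88998038e+00  4.33617575e-04
  9.30851494e-01 -1.01784545e+00] [0.71092482 0.53845577 0.14546472]
```

View pics/t2.png

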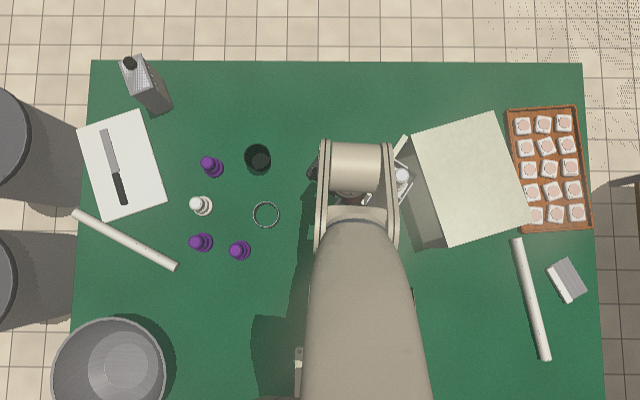

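The top view shows the door about halfway out, with the mate stamp still in its pocket at (402,176). I continue to 1.4 rad.

Request:
apply_moves([
  [[0.008,0.0063,0,-0.05],[0.0163,0.0122,0,-0.1],[0.0249,0.0177,0,-0.15],[0.0338,0.0228,0,-0.2],[0.0429,0.0274,0,-0.25],[0.0522,0.0316,0,-0.3],[0.0617,0.0352,0,-0.35],[0.0714,0.0384,0,-0.4]],
])

```text
t: 8.72
ee_pos: [590.6, 22.9, 367.4]
orientation: [0.781, 1.427, -0.781]
ft_force: [-0.7, 0.0, -0.2]
width: 13.9
```

Request:
apply_moves([
  [[0.0099,0.0027,0,-0.05],[0.0199,0.0049,0,-0.1],[0.0199,0.0049,0,-0.1],[0.0199,0.0049,0,-0.1]],
])

```text
t: 9.22
ee_pos: [610.2, 27.6, 367.5]
orientation: [0.855, 1.396, -0.856]
ft_force: [0.9, -0.6, -0.1]
width: 14.3
```

Request:
apply_moves([
  [[0,0,0,0],[0,0,0,0],[0,0,0.02,0],[0,0,0.06,0],[0,0,0.06,0]],
], gripper=0.03)

```text
t: 9.85
ee_pos: [611.3, 27.6, 431.0]
orientation: [0.858, 1.391, -0.853]
ft_force: [-0.3, 0.2, -0.0]
width: 30.1
```

Request:
apply_moves([
  [[-0.017,0.052,0,-0.15],[-0.034,0.107,0,-0.32],[-0.051,0.162,0,-0.5],[-0.068,0.217,-0.01,-0.68],[-0.085,0.272,-0.03,-0.86],[-0.102,0.326,-0.06,-1.04],[-0.111,0.352,-0.09,-1.1],[-0.111,0.352,-0.11,-1.1]],
], gripper=0.085)

```text
t: 10.85
ee_pos: [498.0, 381.0, 315.2]
orientation: [1.651, 0.844, -1.656]
ft_force: [-0.5, 0.3, 0.3]
width: 85.2
```

```bash
python3 - <<'E'
from h import *
d=snap('wrist','w3.png');t=snap('top','t3.png');s=snap('side','s3.png'); o=readout.get_obs(); M=R.from_rotvec(o['orientation']).as_matrix(); print(np.arctan2(M[1,1],M[0,1]),o['ee_pos'],o['t'],o['width'])
print(proj(d,[[499.5,380,88]]))
for q in models.place_of('wrist','stamp')[:2]: print(q)
for c in ['top','side']:
  for l in ['pocket_free','pocket_full','door_hinge','door_handle']: print(c,l,models.place_of(c,l)[:2])
E
```

```text
-0.629493859397317 [499.40503098 378.57595272 316.31288494] 11.0 84.9058211930105
[[319.37005964 223.92876698]]
{'position': [614.2, 353.5, -2.5], 'conf': 0.89}
{'position': [500.5, 381.8, 1.2], 'conf': 0.86}
top pocket_free [{'position': [544.7, -44.6, 123.2], 'conf': 0.77}]
top pocket_full [{'position': [575.8, -110.8, 123.4], 'conf': 0.65}]
top door_hinge [{'position': [651.7, -168.7, 124.8], 'conf': 0.76}]
top door_handle [{'position': [611.9, 29.8, 206.7], 'conf': 0.57}]
side pocket_free [{'position': [546.2, -44.7, 121.2], 'conf': 0.73}]
side pocket_full [{'position': [576.2, -111.8, 122.6], 'conf': 0.76}, {'position': [519.8, 34.3, 200.0], 'conf': 0.35}]
side door_hinge [{'position': [648.9, -170.2, 121.8], 'conf': 0.98}, {'position': [609.4, 28.2, 202.0], 'conf': 0.56}]
side door_handle [{'position': [610.3, 29.1, 202.9], 'conf': 0.8}]
```

View pics/w3.png

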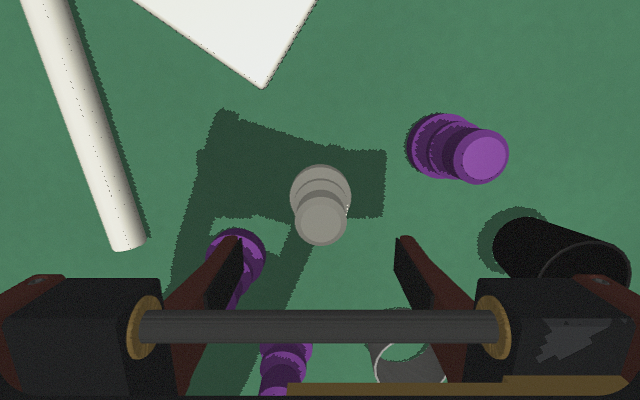

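View pics/t3.png

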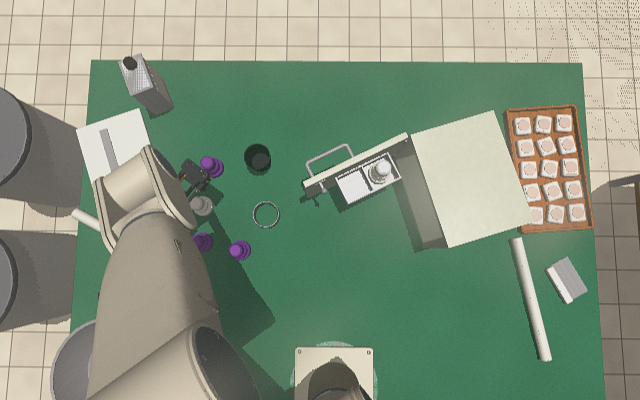

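View pics/s3.png

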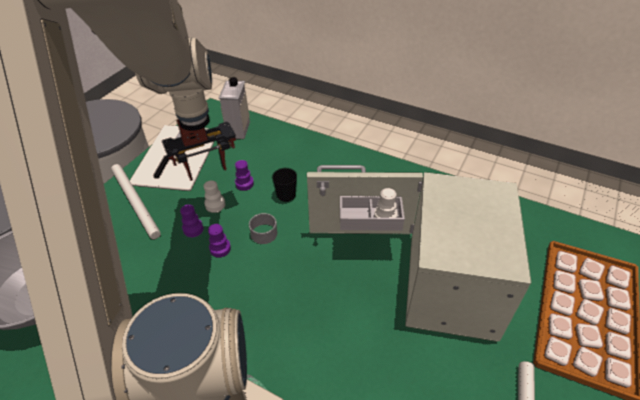

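The wrist view shows the white stamp's knob at (320,220) between the jaws. In the top view the door stands at about 1.4 rad, with the empty pocket at (352,187) and the mate at (380,172). I refine both measurements.

```bash
python3 - <<'E'
from h import *
a=cv2.imread('pics/top0.png')*0
t=cv2.imread('pics/t3.png')[135:215,325:405]; b=cv2.imread('pics/s3.png')[170:240,335:405]
cv2.imwrite('pics/crop3.png',np.hstack([cv2.resize(t,(400,400),interpolation=cv2.INTER_CUBIC),cv2.resize(b,(400,400),interpolation=cv2.INTER_CUBIC)]))
d=viewer.get_image('wrist'); print(atz(d,(320.5,220),88)); print(readout.get_obs()['ee_pos'])
E
```

```text
[503.69749235 379.84046565  88.        ]
[499.72396582 379.4547298  318.17388172]
```

View pics/crop3.png

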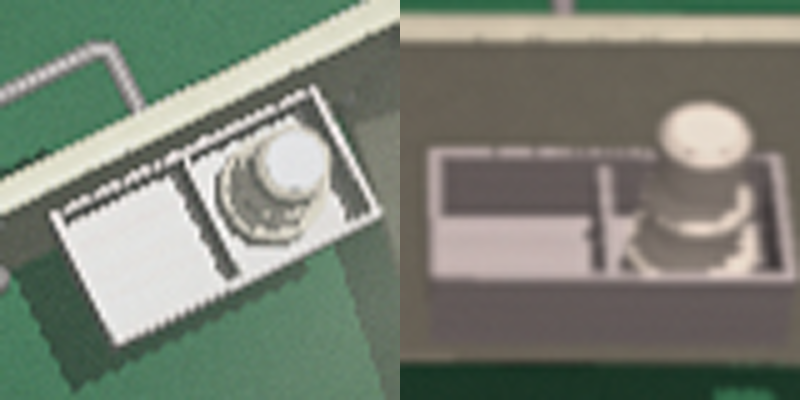

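```bash
cat > fit2.py <<'E'
from h import *
from scipy.optimize import least_squares
np.set_printoptions(precision=2,suppress=True)
dt=viewer.get_image('top');ds=viewer.get_image('side')
def C(p,c):
    x,y,t=p; return np.array([x+np.cos(t)*c[0]-np.sin(t)*c[1],y+np.sin(t)*c[0]+np.cos(t)*c[1],c[2]])
pts=[(76,-197,160),(76,-45,160),(0,-197,160),(0,-45,160)]
T=np.array([(116,347),(382,213),(52,213),(315,86)])/5+[325,135]
S=np.array([(30,277),(397,278),(28,148),(383,153)])/(40/7)+[335,170]
def f(p):
    w=np.array([C(p,c) for c in pts]); return np.r_[(proj(dt,w)-T).ravel(),(proj(ds,w)-S).ravel(),(p[:2]-[649.5,-172])/4]
r=least_squares(f,[649,-172,-2.67],x_scale=[10,10,.1]); p=r.x
print(p,p[2]+1.27); print(f(p)[:-2].reshape(-1,2))
print('pocket_free',C(p,(38,-158,122)),'full',C(p,(38,-84,122)),'handle',C(p,(-56,-195,206)))
for i in range(4): print(tri([(dt,T[i]),(ds,S[i])]))
E
python3 fit2.py
```

```text
[ 648.52 -172.68   -2.67] -1.4034342290080692
[[ 0.45 -0.48]
 [ 0.69 -0.01]
 [-0.2  -0.31]
 [ 0.31 -0.86]
 [-0.28  0.29]
 [-0.4   0.72]
 [-0.09  0.22]
 [-1.02 -0.16]]
pocket_free [543.31 -48.83 122.  ] full [ 576.7  -114.86  122.  ] handle [610.5   26.61 206.  ]
[491.06 -30.94 161.38]
[ 560.86 -166.03  161.26]
[558.57   2.56 161.96]
[ 627.02 -133.47  160.31]
```

Request:
apply_moves([
  [[0.002,0,-0.03,0],[0.002,0,-0.06,0],[0.002,0,-0.08,0],[0.002,0,-0.08,0]],
])

```text
t: 12.1
ee_pos: [501.0, 379.3, 236.2]
orientation: [1.653, 0.842, -1.659]
ft_force: [-0.3, -0.3, -0.6]
width: 85.2
```

Request:
apply_moves([
  [[0,0,0,0],[0,0,0,0],[0,0,0,0],[0,0,0,0],[0,0,0,0]],
], gripper=0.02)

```text
t: 12.72
ee_pos: [501.5, 379.7, 237.9]
orientation: [1.657, 0.842, -1.656]
ft_force: [-1.1, 0.2, 1.5]
width: 38.3
```

The stamp is gripped (width 38 mm). I lift it clear of the door's height and carry it over the pocket.

Request:
apply_moves([
  [[0,0,0.03,0],[0,0,0.08,0],[0.003,-0.03,0.12,-0.06],[0.006,-0.065,0.16,-0.12],[0.01,-0.105,0.2,-0.18],[0.014,-0.145,0.24,-0.24],[0.019,-0.195,0.26,-0.3],[0.024,-0.245,0.27,-0.36]],
])

```text
t: 13.72
ee_pos: [525.4, 133.2, 509.1]
orientation: [1.894, 0.564, -1.89]
ft_force: [1.0, 0.2, -1.5]
width: 36.3
```

Request:
apply_moves([
  [[0.006,-0.055,0,-0.06],[0.012,-0.11,0,-0.11],[0.016,-0.155,0,-0.11],[0.0183,-0.1826,-0.01,-0.11],[0.0183,-0.1826,-0.03,-0.11],[0.0183,-0.1826,-0.055,-0.11],[0.0183,-0.1826,-0.055,-0.11],[0.0183,-0.1826,-0.055,-0.11]],
])

```text
t: 14.72
ee_pos: [544.1, -47.9, 453.3]
orientation: [1.96, 0.47, -1.958]
ft_force: [0.3, -0.4, -1.6]
width: 36.5
```

```bash
python3 - <<'E'
from h import *
d=snap('wrist','w4.png');t=snap('top','t4.png');s=snap('side','s4.png'); o=readout.get_obs(); M=R.from_rotvec(o['orientation']).as_matrix(); print(np.arctan2(M[1,1],M[0,1]),o['ee_pos'],o['t'],o['width'],o['ft_force'])
for l in ['stamp','pocket_free']: print([ (c,models.place_of(c,l)[:3]) for c in ['side','wrist']])
for n,dd in [('w',d),('s',s)]:
  print(n,proj(dd,[[543.5,-48,160],[543.5,-48,122]]))
im=cv2.imread('pics/s4.png')[100:250,300:450]; cv2.imwrite('pics/s4c.png',cv2.resize(im,(600,600),interpolation=cv2.INTER_CUBIC))
E
```

```text
-1.0997606893085188 [544.10351008 -47.87914671 453.76555949] 14.875 36.68833467323969 [-0.03153805  0.61811457 -2.23602877]
[('side', [{'position': [369.8, 274.2, -2.1], 'conf': 0.83}, {'position': [613.4, 355.2, 2.9], 'conf': 0.76}, {'position': [396.1, 375.1, 1.0], 'conf': 0.68}]), ('wrist', [{'position': [545.8, -48.1, 219.4], 'conf': 0.81}, {'position': [372.8, 267.6, 1.9], 'conf': 0.58}, {'position': [542.4, -307.7, -4.4], 'conf': 0.33}])]
[('side', [{'position': [544.9, -45.9, 123.7], 'conf': 0.71}]), ('wrist', [{'position': [542.1, -44.9, 122.5], 'conf': 0.61}])]
w [[316.05797823 200.87720084]
 [316.26696946 190.70073506]]
s [[355.63071322 207.1580059 ]
 [355.00233405 217.62249064]]
```

View pics/w4.png

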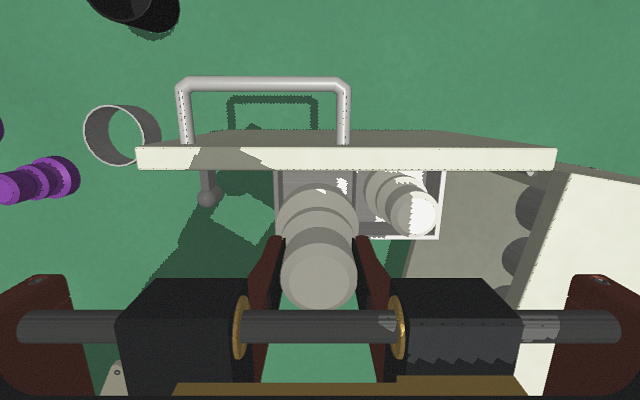

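View pics/s4c.png

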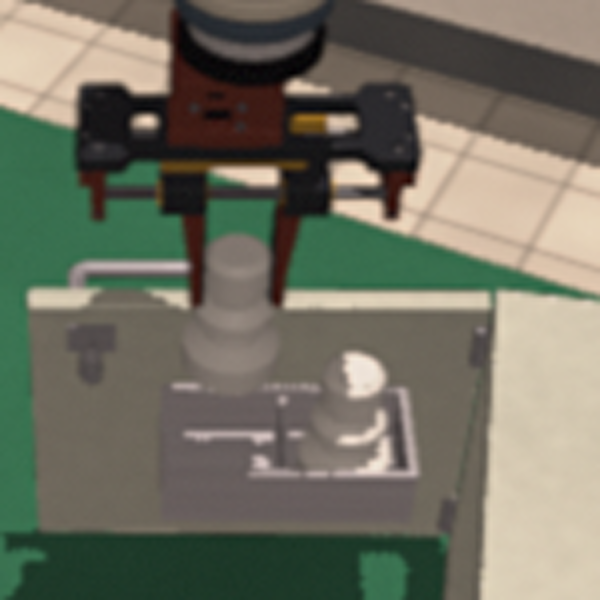

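```bash
python3 - <<'E'
from h import *
d=viewer.get_image('wrist'); a=atz(d,(319,277),304.5); print(a); b=atz(d,(316.5,217),216.5+19);print(b)
# foot outline: predicted for TCP centre
for c in [(543.5,-48)]:
  th=np.linspace(0,2*np.pi,40); 
  P=proj(d,np.c_[c[0]+28*np.cos(th),c[1]+28*np.sin(th),216.5+19+0*th]); print(P.min(0),P.max(0))
  P=proj(d,np.c_[c[0]+28*np.cos(th),c[1]+28*np.sin(th),216.5+0*th]); print(P.min(0),P.max(0))
  P=proj(d,np.c_[c[0]+18.5*np.cos(th),c[1]+18.5*np.sin(th),304.5-4+0*th]); print(P.min(0),P.max(0))
E
python3 -c "
import cv2;i=cv2.imread('pics/w4.png')[150:330,230:450];cv2.imwrite('pics/w4c.png',cv2.resize(i,(733,600),interpolation=cv2.INTER_CUBIC))"
```

```text
[548.85783742 -47.60396218 304.5       ]
[552.90411799 -43.97374715 235.5       ]
[273.48731349 190.66466357] [357.52367222 269.42461093]
[277.05005713 184.14640259] [354.35190304 257.24260953]
[275.00204801 245.66095568] [354.043344   316.18810777]
```

View pics/w4c.png

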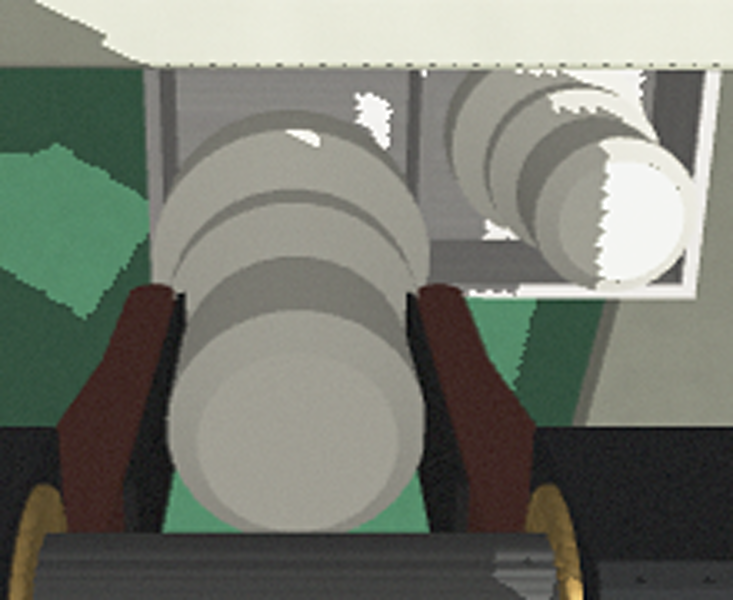

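Foot and pocket line up within about 2 mm: the foot's columns are 276–359 and the pocket's are 279–353, further below. I shift 1 mm and lower.

Request:
apply_moves([
  [[0,0.001,-0.02,0],[0,0.001,-0.035,0],[0,0.001,-0.045,0],[0,0.001,-0.055,0],[0,0.001,-0.062,0],[0,0.001,-0.07,0],[0,0.001,-0.076,0],[0,0.001,-0.082,0]],
])

```text
t: 16.12
ee_pos: [543.9, -47.0, 370.4]
orientation: [1.959, 0.47, -1.959]
ft_force: [-0.5, 0.5, -1.2]
width: 36.8
```

Request:
apply_moves([
  [[0,0,-0.004,0],[0,0,-0.007,0],[0,0,-0.0095,0],[0,0,-0.0095,0]],
])

```text
t: 16.62
ee_pos: [543.8, -47.0, 361.1]
orientation: [1.959, 0.47, -1.959]
ft_force: [-0.3, 0.3, -2.1]
width: 36.6
```

Request:
apply_moves([
  [[0,0,-0.001,0],[0,0,-0.002,0],[0,0,-0.002,0]],
])

```text
t: 17.0
ee_pos: [544.1, -46.8, 360.2]
orientation: [1.96, 0.47, -1.958]
ft_force: [-2.7, 1.5, 6.8]
width: 36.3
```

Contact with the floor (7 N up). I release with a limited opening and rise.

Request:
apply_moves([
  [[0,0,0.0005,0],[0,0,0.0005,0],[0,0,0.0005,0],[0,0,0.0005,0]],
], gripper=0.056)

```text
t: 17.5
ee_pos: [543.8, -47.0, 359.6]
orientation: [1.959, 0.47, -1.959]
ft_force: [0.7, -0.4, -0.5]
width: 55.9
```

Request:
apply_moves([
  [[0,0,0.015,0],[0,0,0.045,0],[0,0,0.08,0],[0,0,0.1,0],[0,0,0.1,0]],
])

```text
t: 18.12
ee_pos: [544.2, -47.0, 462.2]
orientation: [1.963, 0.468, -1.954]
ft_force: [-0.1, 0.1, 0.1]
width: 56.4
```

```bash
python3 - <<'E'
from h import *
d=snap('wrist','w5.png');s=snap('side','s5.png');o=readout.get_obs();print(o['t'],o['ee_pos'],o['width'])
im=cv2.imread('pics/s5.png')[150:250,300:450]; cv2.imwrite('pics/s5c.png',cv2.resize(im,(750,500),interpolation=cv2.INTER_CUBIC))
for c in ['side','wrist']: print(c,[(np.round(q['position']),round(q['conf'],2)) for q in models.place_of(c,'stamp')],models.place_of(c,'door_handle')[:2])
E
```

```text
18.225 [543.56008688 -46.94880201 459.59760763] 56.08494078548398
side [(array([612., 355.,  -0.]), 0.87), (array([545., -47., 124.]), 0.78), (array([371., 274.,  -1.]), 0.67), (array([395., 377.,   3.]), 0.64)] [{'position': [609.2, 28.4, 202.8], 'conf': 0.98}]
wrist [(array([545., -43., 126.]), 0.66), (array([372., 268.,   0.]), 0.58)] [{'position': [611.6, 30.9, 200.7], 'conf': 0.87}]
```

View pics/s5c.png

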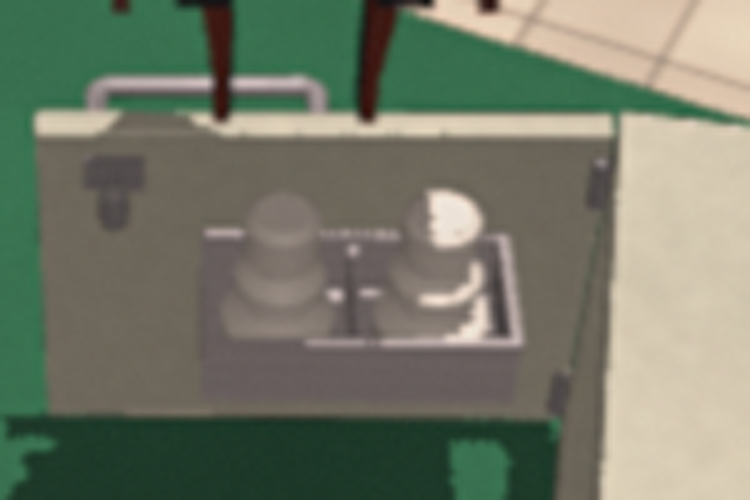

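View pics/w5.png

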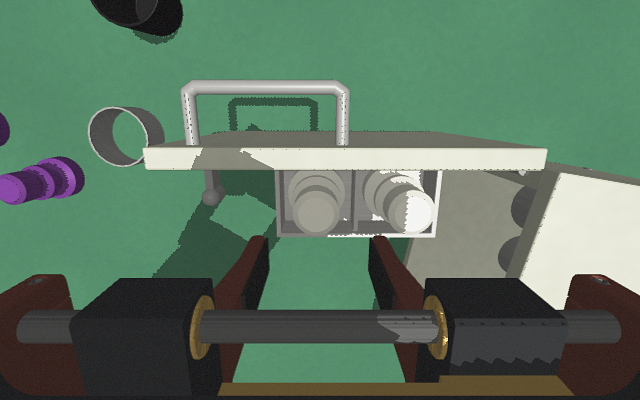

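The side and wrist views show both stamps upright in their pockets, the placed one at side crop (282,265). I go back to the handle.

Request:
apply_moves([
  [[0.01,0.011,0.005,0.18],[0.02,0.022,0.005,0.36],[0.03,0.033,0.005,0.54],[0.04,0.045,0.005,0.72],[0.05,0.057,0,0.9],[0.06,0.068,-0.01,1.08],[0.067,0.075,-0.02,1.26],[0.067,0.075,-0.03,1.44]],
], gripper=0.03)

```text
t: 19.42
ee_pos: [611.2, 28.6, 428.3]
orientation: [0.95, 1.355, -0.951]
ft_force: [-0.8, 0.2, -0.2]
width: 29.9
```

Request:
apply_moves([
  [[0,0,0,0.13],[0,0,0,0.13],[0,0,0,0.13]],
])

```text
t: 19.8
ee_pos: [610.9, 28.0, 429.4]
orientation: [0.858, 1.395, -0.859]
ft_force: [-0.5, -0.7, 0.3]
width: 30.1
```

```bash
python3 - <<'E'
from h import *
d=snap('wrist','w6.png');o=readout.get_obs(); M=R.from_rotvec(o['orientation']).as_matrix(); print(np.arctan2(M[1,1],M[0,1]),o['ee_pos'],o['t'],o['width'])
print(proj(d,[[610.3,28,206]]))
E
```

```text
0.46791248425731935 [610.86216361  27.99800209 429.55417363] 19.85 29.960487483264618
[[318.53620661 225.83611976]]
```

View pics/w6.png

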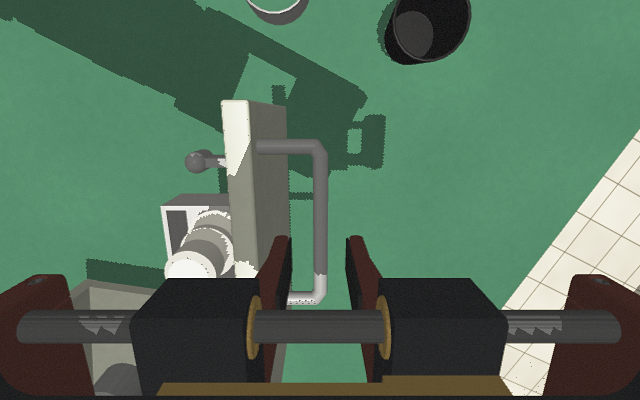

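Request:
apply_moves([
  [[0,0,-0.025,0],[0,0,-0.05,0],[0,0,-0.061,0],[0,0,-0.061,0]],
])

```text
t: 20.35
ee_pos: [610.8, 28.0, 368.2]
orientation: [0.856, 1.396, -0.858]
ft_force: [-0.1, -0.5, 0.1]
width: 29.7
```

Request:
apply_moves([
  [[0,0,0,0],[0,0,0,0],[0,0,0,0]],
], gripper=0.014)

```text
t: 20.72
ee_pos: [611.0, 28.0, 369.4]
orientation: [0.857, 1.395, -0.856]
ft_force: [-0.1, 0.1, -0.3]
width: 13.9
```

Request:
apply_moves([
  [[-0.006,-0.0012,0,0.03],[-0.0149,-0.0035,0,0.075],[-0.0248,-0.0065,0,0.125],[-0.0344,-0.0099,0,0.175],[-0.0438,-0.0138,0,0.225],[-0.053,-0.0182,0,0.275],[-0.062,-0.023,0,0.325],[-0.075,-0.0311,0,0.4]],
])

```text
t: 21.72
ee_pos: [535.3, -3.1, 368.8]
orientation: [0.546, 1.501, -0.545]
ft_force: [0.0, -0.4, -0.2]
width: 14.2
```

Request:
apply_moves([
  [[-0.0083,-0.0059,0,0.05],[-0.0163,-0.0122,0,0.1],[-0.024,-0.0189,0,0.15],[-0.0314,-0.026,0,0.2],[-0.0383,-0.0335,0,0.25],[-0.0449,-0.0413,0,0.3],[-0.0511,-0.0494,0,0.35],[-0.0569,-0.0578,0,0.4]],
])

```text
t: 22.72
ee_pos: [478.4, -61.1, 368.8]
orientation: [0.234, 1.558, -0.234]
ft_force: [-0.4, 0.4, -0.3]
width: 14.1
```

```bash
python3 - <<'E'
from h import *
t=snap('top','t7.png');s=snap('side','s7.png')
cv2.imwrite('pics/c7.png',np.hstack([cv2.resize(cv2.imread('pics/%s7.png'%c)[120:260,310:460],(400,373)) for c in 'ts']))
o=readout.get_obs();print(o['t'],o['ee_pos'],o['ft_force'],o['qpos'])
E
```

```text
22.825 [478.10693963 -61.31117406 368.74520584] [-0.94226677 -0.54830543 -1.10437337] [-1.52171890e-01  2.64862496e-01  1.96876904e+00 -2.85122627e-04
  9.08457227e-01 -1.42248720e+00]
```

View pics/c7.png

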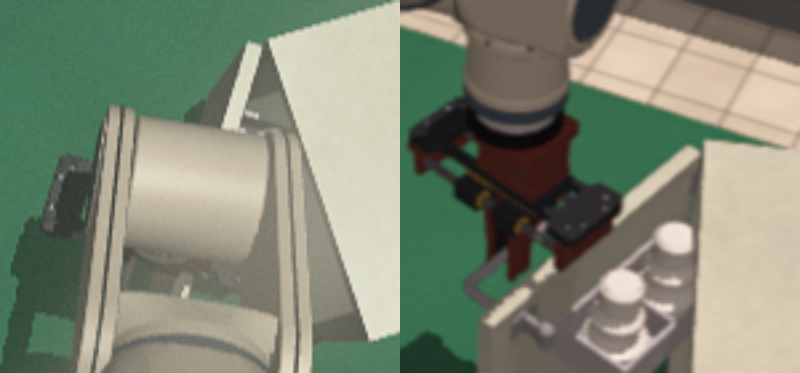

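Both stamps still stand upright with the door at about 0.6 rad, and the cage holds the bar. I carry on closing, and slow down near the catch.

Request:
apply_moves([
  [[-0.0054,-0.0087,0,0.05],[-0.0103,-0.0176,0,0.1],[-0.0148,-0.0268,0,0.15],[-0.0188,-0.0362,0,0.2],[-0.0223,-0.0458,0,0.25],[-0.0253,-0.0555,0,0.3],[-0.0279,-0.0654,0,0.35],[-0.0299,-0.0754,0,0.4]],
])

```text
t: 23.82
ee_pos: [449.0, -136.3, 368.8]
orientation: [-0.079, 1.569, 0.079]
ft_force: [0.3, 0.6, -0.0]
width: 14.0
```

Request:
apply_moves([
  [[-0.0013,-0.0081,0,0.04],[-0.0023,-0.0152,0,0.075],[-0.0027,-0.0203,0,0.1],[-0.003,-0.0254,0,0.125],[-0.0031,-0.0295,0,0.145],[-0.0032,-0.0335,0,0.165],[-0.0032,-0.0371,0,0.18],[-0.0032,-0.0407,0,0.2]],
])

```text
t: 24.82
ee_pos: [445.9, -177.2, 368.7]
orientation: [-0.236, 1.558, 0.236]
ft_force: [0.6, 0.3, -0.4]
width: 14.1
```

Request:
apply_moves([
  [[0.0002,-0.001,0,0],[0.0004,-0.002,0,0],[0.0006,-0.003,0,0],[0.0006,-0.003,0,0]],
])

```text
t: 25.32
ee_pos: [446.1, -178.6, 368.6]
orientation: [-0.231, 1.559, 0.237]
ft_force: [-1.1, 11.9, 3.7]
width: 14.0
```

Request:
apply_moves([
  [[0.0003,-0.001,0,0],[0.0004,-0.0015,0,0],[0.0004,-0.0015,0,0]],
])

```text
t: 25.7
ee_pos: [446.3, -179.2, 368.5]
orientation: [-0.229, 1.56, 0.239]
ft_force: [-1.3, 18.4, 7.8]
width: 14.1
```

Request:
apply_moves([
  [[-0.0005,0.003,0,0],[-0.001,0.0045,0,0],[-0.001,0.0045,0,0]],
])

```text
t: 26.08
ee_pos: [445.9, -177.1, 368.7]
orientation: [-0.235, 1.558, 0.235]
ft_force: [-0.2, 0.4, 1.2]
width: 14.3
```

Request:
apply_moves([
  [[0,0,0,0],[0,0,0,0],[0,0,0.02,0],[0,0,0.06,0],[-0.02,0.05,0.1,0],[-0.05,0.1,0.12,0],[-0.08,0.16,0.12,0],[-0.1,0.22,0.12,0]],
], gripper=0.03)

```text
t: 27.08
ee_pos: [347.3, 36.0, 489.2]
orientation: [-0.233, 1.556, 0.233]
ft_force: [1.3, 1.0, 0.1]
width: 29.7
```

```bash
python3 - <<'E'
from h import *
t=snap('top','t8.png');s=snap('side','s8.png')
a=[cv2.resize(cv2.imread('pics/%s%s.png'%(c,n))[90:340,360:550],(304,400)) for c,n in [('top','0'),('t','8')]]
cv2.imwrite('pics/c8.png',np.hstack(a))
for c,n in [('side','0'),('s','8')]: pass
b=[cv2.resize(cv2.imread('pics/%s%s.png'%(c,n))[150:350,360:550],(380,400)) for c,n in [('side','0'),('s','8')]]
cv2.imwrite('pics/c9.png',np.hstack(b))
o=readout.get_obs();print(o['t'],o['ee_pos'],o['ft_force'])
for c in ['top','side']:
  for l in ['door_handle','cutter','cup']: print(c,l,[(np.round(q['position']),round(q['conf'],2)) for q in models.place_of(c,l)])
E
```

```text
27.175 [346.44344895  38.8562978  488.79706069] [-0.13787759 -0.11432426  0.20580405]
top door_handle [(array([ 448., -172.,  204.]), 0.73)]
top cutter [(array([ 510., -249.,  125.]), 0.69), (array([475., 196.,  -1.]), 0.44)]
top cup [(array([629., 219.,  -0.]), 0.91)]
side door_handle [(array([ 447., -175.,  200.]), 0.84)]
side cutter [(array([474., 196.,  -2.]), 0.91)]
side cup [(array([630., 216.,   1.]), 0.49)]
```

View pics/c8.png

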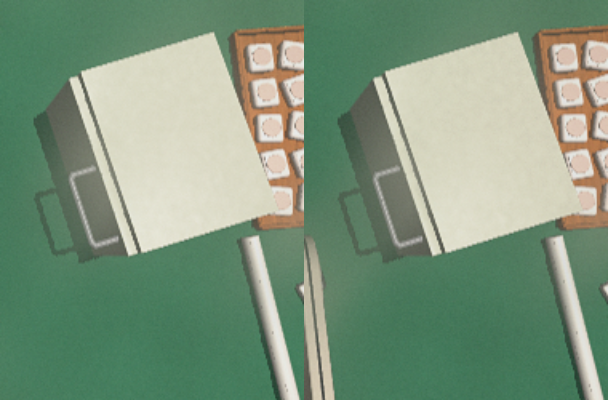

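View pics/c9.png

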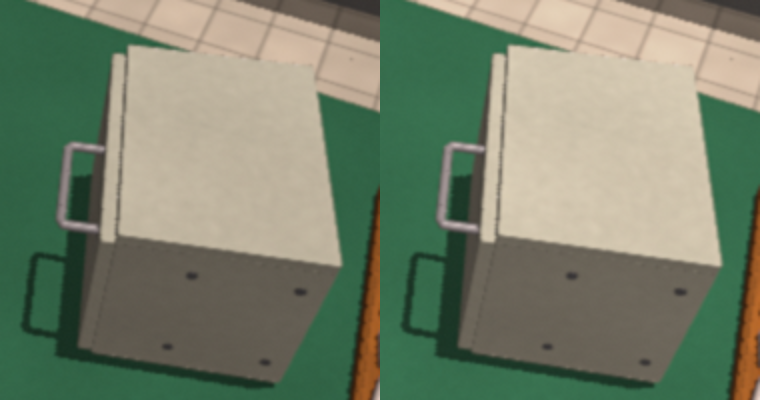

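```bash
python3 - <<'E'
from h import *
for a,b,(r0,r1,c0,c1) in [('top0','t8',(90,270,383,460)),('side0','s8',(165,345,380,430))]:
    x=cv2.imread('pics/%s.png'%a).astype(int)[r0:r1,c0:c1];y=cv2.imread('pics/%s.png'%b).astype(int)[r0:r1,c0:c1]
    d=abs(x-y).max(2); print(a,(d>30).sum(),d.mean(),cv2.phaseCorrelate(x.mean(2),y.mean(2)))
workorder.close_job()
E
```

```text
top0 0 6.08001443001443 ((-0.0006487948054925141, 0.0722685167062167), 0.9614667673524504)
side0 0 10.629444444444445 ((0.0015877761228324516, -0.014750619164075829), 0.9971891335680898)
the job is handed in; nothing more can be done
```

The job is done and handed in at about 27 s of the 64 s allowed. I pulled the door out through its catch to 1.4 rad with the jaws loosely round the bar. I then stood the white stamp in the empty pocket and pushed the door shut at about 0.4 rad/s.

**Stamps:** after release, both stood upright in their pockets. They were still upright with the door at about 0.6 rad on the way shut, the last time I could see them.

**Door:** after a final push of about 18 N, the shut door's pictures matched the start to within 0.1 px in both the top and side views. I did not see the catch snap directly; I take it from this match and the firm stop.

**Forces:** the highest I read was about 20 N, from that same push. I only saw the force at the end of each move.

**Bystanders:** the cutter and cup read within about 4 mm of where they started, which is the detector's accuracy.

**Disagreements:** the networks' pocket position differed from my corner fit by about 4 mm, so I aimed between the two. One low-confidence "cutter" detection in the last top view was at the cupboard and was a false report.

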